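Seat and clamp a bearing plate with a wing screw

ROBOT

A 6-joint arm with a two-finger parallel gripper is mounted at the origin on a cart in front of the work surface, level with it; the furniture and walls round the work are solid. World frame = base frame: x ahead of the robot, y to its left, z up, the work surface at z = 0. Lengths are in m, angles in rad, forces in N, time in s.
With the tool pointing down it reaches from about 0.3 to 0.875 m from the base axis. Payload 6.4 kg.
Tool frame: the origin (TCP) lies on the mounting face of the last link; the fingertips stand 173 mm ahead of it and the grasp point (between the pads) lies 155 mm ahead of it (ctrl.tip_reach is the distance from the TCP to the fingertips, in m); z points along the fingers, y is the line along which they close (so a half turn about z gives the same grasp; the last joint's range is limited). The gripper opens to 85 mm and grips with 20 to 120 N. Pads are 22 mm wide; open, the fingers measure 114 mm over their backs; the gripper's body (76 mm by 85 mm) begins 54 mm behind the grasp point. The pads swing forward as they close: fully open they stand 13 mm farther back than shut.
Start: joints at [-1.394, 0.181, 1.607, -0, 1.354, -0.206], TCP at [0.215, -0.533, 0.405] pointing down, gripper open.
Joint ranges: [-2.99, 2.99], [-0.89, 2.07], [0.3, 2.58], [-1.14, 4.28], [0, 2.63], [-3.12, 3.12]. Speed limits (rad/s): [2.57, 2.57, 3.01, 3.14, 3.14, 3.14].

INTERFACE

Orientations are given as a unit quaternion [w, x, y, z].
In Python, from bench import ctrl gives the robot as it stands.
- The arm moves only by the shell command python3 -m pendant 'ROWS'. ROWS is JSON, a list that holds one entry, the list of rows, each a list of 7 numbers: the opening, from 0 (shut) to 1 (fully open), then the shift along the tool's x, y, z in mm, then the turn, a rotation vector about the tool's x, y, z in rad. A call has 1 to 5 rows; each row is the pose to reach, as a shift and turn from the pose commanded when the call began, along the tool's axes at that moment; what a row does not reach only later rows make up. A row lasts 1/12 s, in which the tool goes at most 41.7 mm and 7.16 degrees, less where a joint would pass 70% of its speed; a pose out of reach is approached as far as the arm can. A call with a gripper value outside its range is refused whole. The fingers move at their own pace and stop on an object; the grip force is fixed at half the most. Time passes only in rows, so rows that repeat a pose let the fingers close. It gives the time, the measured TCP pose, the force, the opening and the grip force at its end, in the units of the state.
- ctrl.get_obs(): the state, without advancing time (a new reading comes with each control period).
- ctrl.camera(name): name is "scene" or "side" or "wrist"; returns the picture (480x640x3 uint8, red, green, blue); there is no depth.
- ctrl.camera_params(name): a dict with "mtx" (3x3 intrinsics, pixels), "world_from_camera" (4x4, takes a point from camera to world coordinates); the wrist camera has in their place "tool_from_camera" (4x4, takes a point from camera to tool coordinates, whose origin is the TCP and whose axes are the flange's). Camera axes: x right, y down, z forward; pixel columns grow to the right and rows downward; lengths in m; the calibration is good to about 2 mm. A picture is of the moment at which its call begins: read the wrist's pose just before it. camera_params takes no time and is no camera call.
- ctrl.hand_in(): hands the job in; it is judged then, once.
Trained networks look in the newest picture that a camera, given by its name, has taken for a name from the list of things; names that differ only in an ending like _2 or _b are one class to them, and where a whole thing is asked for, a point or a joint stands for the part that bears it (a point fixed in the world has none). Each returns a list of dicts, best first, with "confidence" (0 to 1); they miss things now and then, are a little off and sometimes report something else, mostly with a low value. They report only what shows in the picture. A call takes as long as a camera call.
- ctrl.boxes_of(camera, name): "point" ([column, row] as shares, 0 to 1, of the picture: columns of its width, rows of its height, amid what is visible of it).
The state is a dict: "time_s": time; "q": joint angles; "dq": joint speeds; "joint_efforts": joint torques, N m; "eef_pos": TCP position; "eef_rot": TCP orientation; "wrist_force": force on the tool from outside, world axes, zero at the start; "torque": the same for the moment, N m; "opening": opening from 0.0 (shut) to 1.0 (fully open); "grasp_force": force on a finger pad.
Only numpy, scipy, OpenCV 4.12 (cv2) and the standard library are available. Lean on these libraries where they do the work, as an engineer would, in place of code of your own. Each camera call takes 0.05 s, during which the arm holds its last target. There are 200 camera calls.

TASK

Slide the bearing plate gently home against the stop in the clamping jig and let go of it. Then turn the wing screw clockwise until you feel the pad take hold and nip it up just firmly, about 40 N on the plate, without overtightening it or knocking the gauge panel close behind the wings. Leave everything else on the bench where it is.

Things in the scene. Friction and masses are not known exactly. Their poses are not given: they have to be found in the camera images.
- jig: steel clamping jig fixed to the bench. Origin: on the bench top under the wing-screw axis; +x points into the jig, away from the robot at yaw 0, z up. Base 12 mm thick, x -165 to +50, y +-55. Two guide rails along x, 59 mm apart inside, tops 20 mm above the bench. Bridge over the channel, x +-11, y +-54, top at z 66. Stop at x 20, upright panel behind
- panel: upright aluminium panel with two dial gauges, on the jig; origin and axes of jig. Front face 36 mm behind the screw axis (dials 4 mm proud, y +-25 to +-59), 130 mm wide in y, z 12 to 112. The wing tips pass 7 mm before it and fingers opened wide strike it: open only some 8 mm beside each face of the blades. Never press it with over 6 N
- stop_face (a point): middle of the stop's front face (50 mm wide, 12 to 26 mm above the bench), jig axes; the plate comes home against it moving to jig +x. The plate must not push it with over 25 N
- plate: loose aluminium bearing plate, 130x56x10 mm, about 0.2 to 0.4 kg, lying on the jig's base between the rails with 1.5 mm play each side. Origin: centre of the underside; x along its length to the rear edge, 65 mm from the origin, which meets the stop. It starts 25 to 40 mm short of the stop
- plate_rear (a point): middle of the plate's rear edge, at half its thickness
- boss (a point): point on the axis of the round boss on the plate's front part, 11 mm below the boss's top: boss 32 mm in diameter, standing 26 mm above the plate's top face, 43 mm in front of the plate's centre; gripped from above it moves the plate. With the plate home the boss axis is 88 mm in front of the screw axis
- wing_grip (a point): centre of the wing blades on the screw's vertical axis, 92 mm above the bench; x runs along the blades (58 mm long), y across them (9 mm thick). Blades from 14 mm below to 10 mm above this point; under them a round hub, 18 mm across, down to the bridge's top, 26 mm below this point
- wing (a joint): angle of the wing screw, rad; grows clockwise seen from above, which lowers the pad 4 mm per rad. Starts at 0 to 0.4, limit 5; stays where left. Free turning takes 0.25 N m (at rest friction may hide part of it). The pad meets the plate somewhere from 1.1 to 2.4; this varies, cannot be read beforehand, must be felt. From there the moment grows by 0.39 N m per rad
- pad: sprung rubber-faced pad, 18 mm across, under the bridge on the screw axis (its origin is not at its face, whose setting is unknown). From first touch its force on the plate grows by some 98 N per rad of screw. Right: 20 to 60 N, best 40 N, which is about 0.4 rad past first touch and 0.16 N m above the free moment; over 60 N marks the plate
- driver_orange_c: orange electric screwdriver hanging by its cord at the left, tip about 0.2 m above the bench, fixed; keep the arm and gripper clear of it (pass nearer to the robot)
- screw_dish: clear round dish of screws, 62 mm across, 18 high, beside the jig; bystander (mm, origin at the centre of its underside)
- flux_pen: white and green pen, 131x13x14, lying beside the jig; bystander (mm, origin at the centre of its underside)
- tape_roll: white roll, 85 mm across, 34 high, at the left; bystander (mm, origin at the centre of its underside)
- side_cutters: blue-handled cutters, 149x55x12, at the left; bystander (mm, origin at the centre of its underside)
- screw_tin: blue round tin of screws, 70 mm across, 22 high, at the left; bystander (mm, origin at the centre of its underside)
- pcb_h: green circuit board, 64x152x16, at the right; bystander (mm, origin at the centre of its underside)
- torque_driver: orange screwdriver with a blue end, 186x33x34, at the right; bystander (mm, origin at the centre of its underside)

How it is judged:
On the way, in this order (a step that is already met when the one before it is completed fails the run):
1. the plate's rear edge is home against the stop (gap under 2 mm), the pad not yet pressing and the plate let go of (x of plate_rear in the frame of stop_face above -0.002 m and z of plate_rear in the frame of stop_face below 0.002 m and contact force between pad and plate below 2 N and contact force between the fingers and plate below 0.5 N), for 0.2 s.
2. the pad presses the plate with 20 to 60 N (x of plate_rear in the frame of stop_face above -0.002 m and z of plate_rear in the frame of stop_face below 0.002 m and contact force between pad and plate between 20 and 60 N), for 0.2 s.
At the end, for the whole second after the job is handed in: the plate's rear edge is within 2 mm of the stop, flat in the channel, clamped by the pad with 20 to 60 N, and everything is at rest (all of step 2 and linear speed of plate below 0.01 m/s and velocity of joint wing between -0.05 and 0.05 rad/s); the robot touches nothing.
It fails at once if the pad pressed the plate with over 60 N (contact force between pad and plate above 60 N).
It fails at once if the plate was driven against the stop with over 25 N (contact force between plate and stop above 25 N).
It fails at once if the gauge panel was pressed with over 6 N (contact force between any of the fingers, the arm and panel above 6 N).
It fails at once if a bystander was moved more than 20 mm (distance of any of screw_dish, flux_pen, tape_roll, side_cutters, screw_tin, pcb_h, torque_driver from where it was at the start of the episode above 0.02 m).
It also fails if it takes over 72 s, if anything falls off the work surface, if the arm or the gripper's body presses on something with over 40 N, if the wrist force passes 120 N, or if a joint passes its speed limit or range.

## Working session

There is one attempt and no reset: what is moved stays moved. The work goes in short steps, Python scripts to look and compute and a shell command to move; the robot and the scene stay as the last step left them, time stands still between calls to the robot, and variables do not carry over. Pictures are saved under pics/ and viewed, at most 10 in all, crops included, and the job is handed in when it is done.

```bash
ls; mkdir -p pics; cat > h.py <<'E'
import numpy as np, cv2
from scipy.spatial.transform import Rotation as R
from bench import ctrl
def Rq(q): return R.from_quat([q[1],q[2],q[3],q[0]])
def cam(name):
    o=ctrl.get_obs(); im=ctrl.camera(name); p=ctrl.camera_params(name)
    if name=='wrist':
        T=np.eye(4);T[:3,:3]=Rq(o['eef_rot']).as_matrix();T[:3,3]=o['eef_pos'];W=T@np.array(p['tool_from_camera'])
    else: W=np.array(p['world_from_camera'])
    return im,np.array(p['mtx']),W
def pix2z(uv,z,K,W):
    d=W[:3,:3]@np.linalg.inv(K)@np.array([uv[0],uv[1],1.]);c=W[:3,3]
    return c+d*(z-c[2])/d[2]
def proj(P,K,W):
    p=np.linalg.inv(W)@np.append(P,1);p=K@p[:3];return p[:2]/p[2]
def boxes(name,things):
    r={}
    for t in things:
        b=ctrl.boxes_of(name,t)[:2]
        r[t]=[(round(x['point'][0]*640,1),round(x['point'][1]*480,1),round(x['confidence'],2)) for x in b]
    return r
def save(im,f): cv2.imwrite('pics/'+f,im[:,:,::-1])
E
python3 - <<'E'
from h import *
for n in ['scene','side']:
    im,K,W=cam(n); save(im,n+'1.png'); print(n,W[:3,3].round(3))
    for t,b in boxes(n,['jig','plate','boss','wing_grip','panel','driver_orange_c']).items():
        z={'boss':.04,'wing_grip':.09}.get(t,.02)
        print(t,b,pix2z(b[0][:2],z,K,W).round(3) if b else '')
E
```

```text
pics
scene [-0.207 -1.217  0.959]
jig [(321.1, 292.8, 0.69)] [0.466 0.038 0.02 ]
plate [(318.3, 286.0, 0.54), (255.1, 251.8, 0.35)] [0.476 0.075 0.02 ]
boss [(311.2, 288.1, 0.59)] [0.438 0.047 0.04 ]
wing_grip [] 
panel [(377.4, 282.0, 0.55)] [0.644 0.006 0.02 ]
driver_orange_c [] 
side [ 0.636 -0.841  0.632]
jig [(360.0, 295.3, 0.73), (321.4, 286.0, 0.58)] [0.593 0.033 0.02 ]
plate [(321.2, 282.7, 0.8)] [0.498 0.073 0.02 ]
boss [(320.5, 285.4, 0.93)] [0.503 0.032 0.04 ]
wing_grip [(360.7, 262.2, 0.73)] [0.591 0.062 0.09 ]
panel [(376.3, 271.5, 0.88), (359.4, 263.8, 0.63)] [0.626 0.139 0.02 ]
driver_orange_c []
```

View pics/scene1.png

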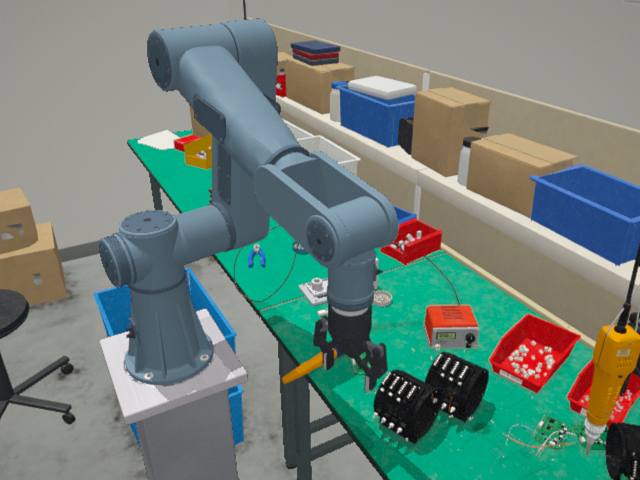

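View pics/side1.png

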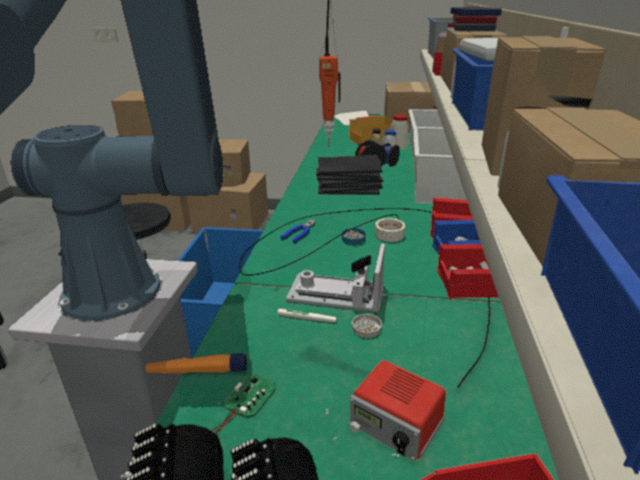

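```bash
python3 - <<'E'
from h import *
o=ctrl.get_obs();print(o);print(ctrl.camera_params('wrist'));print(Rq(o['eef_rot']).as_matrix().round(3))
E
```

```text
{'time_s': 0.7, 'q': array([-1.39428168e+00,  1.80790037e-01,  1.60697497e+00, -1.51979789e-05,
        1.35375987e+00, -2.06306296e-01]), 'dq': array([-0.00086386,  0.00092396,  0.002428  ,  0.00079428, -0.00063555,
        0.00047354]), 'joint_efforts': array([-4.09952636e-04, -4.44716585e+01, -3.51617789e+01, -2.62005524e-04,
        9.56079057e-04, -1.68062888e-05]), 'eef_pos': array([ 0.2148006 , -0.53340216,  0.40470618]), 'eef_rot': array([ 3.37733018e-05,  9.81736567e-01,  1.90245401e-01, -7.92471359e-06]), 'wrist_force': array([ 0.6225387 , -0.14730778, -0.02842596]), 'torque': array([-0.00078332, -0.00844189,  0.01039486]), 'grasp_force': 0.0, 'opening': 0.998379369256383}
{'mtx': array([[383.92914987,   0.        , 318.26623164],
       [  0.        , 383.92914987, 242.2624597 ],
       [  0.        ,   0.        ,   1.        ]]), 'tool_from_camera': array([[ 7.20937768e-04, -9.48054694e-01, -3.18106551e-01,
         8.20563666e-02],
       [ 9.99999477e-01,  9.14471423e-04, -4.59064842e-04,
        -2.42181352e-04],
       [ 7.26117929e-04, -3.18106054e-01,  9.48054857e-01,
         3.00128693e-02],
       [ 0.00000000e+00,  0.00000000e+00,  0.00000000e+00,
         1.00000000e+00]])}
[[ 0.928  0.374 -0.   ]
 [ 0.374 -0.928 -0.   ]
 [-0.     0.    -1.   ]]
```

The scene picture shows the jig mostly hidden behind the wrist. In the side picture the jig spans columns 288–385, with the boss at about (308,275), the black wings at (361,264) and the panel at (380,275). The hanging driver at (328,100) is far to the left.

```bash
cat >> h.py <<'E'
def go(P,yaw):
    "shift mm in present tool axes and turn to TCP P, tool x at yaw, pointing down"
    o=ctrl.get_obs();r=Rq(o['eef_rot']);t=R.from_euler('z',yaw)*R.from_euler('x',np.pi)
    print('t',o['time_s'],'shift',(r.inv().apply(np.array(P)-o['eef_pos'])*1e3).round(1),'turn',(r.inv()*t).as_rotvec().round(4))
def yaw():
    m=Rq(ctrl.get_obs()['eef_rot']).as_matrix();return np.arctan2(m[1,0],m[0,0])
E
python3 - <<'E'
from h import *
im,K,W=cam('side')
b=pix2z((308,272),.048,K,W);w=pix2z((361,264),.092,K,W);print(b,w,np.hypot(*(w-b)[:2]),np.degrees(np.arctan2(*(w-b)[1::-1])))
print(pix2z((290,298),.012,K,W),pix2z((352,304),.012,K,W))
go([.45,.05,.36],np.pi)
E
```

```text
[0.46734812 0.07218793 0.048     ] [0.59204942 0.05119301 0.092     ] 0.1264563233755885 -9.556787242018821
[0.43464938 0.01345645 0.012     ] [0.57716274 0.00844382 0.012     ]
t 0.75 shift [ 436.1 -453.3   44.7] turn [-0.0000e+00  1.0000e-04 -2.7588e+00]
```

```bash
python3 -m pendant '[[[1,22,-23,0,0,0,-0.125],[1,45,-46,0,0,0,-0.25],[1,70,-70,0,0,0,-0.375],[1,95,-98,0,0,0,-0.5],[1,120,-125,10,0,0,-0.62]]]'; python3 -c "
from h import *;go([.45,.05,.36],np.pi)"
```

```text
time_s: 1.17
eef_pos: [0.2799, -0.3717, 0.3963]
eef_rot: [0.002, 0.876, 0.483, -0.0]
wrist_force: [1.6, -0.3, 0.3]
opening: 1.001
grasp_force: 0.0
t 1.1667 shift [447.5 -81.1  35.1] turn [-3.0000e-04  4.3000e-03 -2.1333e+00]
```

```bash
python3 -m pendant '[[[1,36,-7,0,0,0,-0.12],[1,72,-14,0,0,0,-0.24],[1,105,-21,0,0,0,-0.36],[1,140,-28,0,0,0,-0.48],[1,175,-32,10,0,0.002,-0.6]]]'; python3 -c "
from h import *;go([.45,.05,.36],np.pi)"
```

```text
time_s: 1.58
eef_pos: [0.3471, -0.2066, 0.3865]
eef_rot: [0.002, 0.694, 0.72, 0.001]
wrist_force: [0.9, -1.1, 0.2]
opening: 0.996
grasp_force: 0.0
t 1.5833 shift [252.6 112.4  26.5] turn [ 0.0016  0.0036 -1.5333]
```

```bash
python3 -c "
from h import *;print(ctrl.get_obs()['q'].round(2))"
```

```text
[-0.83 -0.21  2.03  0.    1.32 -0.87]
```

```bash
python3 -m pendant '[[[1,30,14,0,0,0,-0.12],[1,60,27,0,0,0,-0.24],[1,90,40,5,0,0,-0.36],[1,120,53,5,0,0,-0.48],[1,150,66,10,0,0.002,-0.6]]]'; python3 -c "
from h import *;go([.45,.05,.36],np.pi)"
```

```text
time_s: 2.0
eef_pos: [0.4082, -0.0542, 0.3759]
eef_rot: [0.0, 0.45, 0.893, 0.002]
wrist_force: [0.4, 0.2, -0.1]
opening: 0.996
grasp_force: 0.0
t 2.0 shift [58.8 95.6 16.3] turn [ 3.500e-03  4.000e-04 -9.328e-01]
```

```bash
python3 -m pendant '[[[1,12,18,0,0,0,-0.12],[1,24,36,0,0,0,-0.24],[1,36,54,5,0,0,-0.36],[1,47,72,10,0,0,-0.48],[1,59,95,16,0.003,0,-0.6]]]'; python3 -c "
from h import *;go([.45,.05,.36],np.pi)"
```

```text
time_s: 2.42
eef_pos: [0.4497, 0.0489, 0.3596]
eef_rot: [-0.001, 0.166, 0.986, 0.0]
wrist_force: [-0.4, -0.7, -0.0]
opening: 0.996
grasp_force: 0.0
t 2.4167 shift [ 0.   1.1 -0.4] turn [ 0.0008 -0.0011 -0.3329]
```

```bash
python3 -m pendant '[[[1,0,0,0,0,0,-0.12],[1,0,0,0,0,0,-0.24],[1,0,0,0,0,0,-0.333],[1,0,0,0,0,0,-0.333]]]'; python3 - <<'E'
from h import *
im,K,W=cam('wrist');save(im,'w1.png')
for t,b in boxes('wrist',['plate','boss','wing_grip','panel','plate_rear']).items():
    z={'boss':.037,'wing_grip':.092}.get(t,.02)
    print(t,b,pix2z(b[0][:2],z,K,W).round(4) if b else '')
E
```

```text
time_s: 2.75
eef_pos: [0.4496, 0.0482, 0.3594]
eef_rot: [-0.001, 0.001, 1.0, 0.001]
wrist_force: [-0.1, -0.1, 0.8]
opening: 0.998
grasp_force: 0.0
plate [(331.7, 276.5, 0.61)] [0.5026 0.061  0.02  ]
boss [(333.4, 275.2, 0.62)] [0.494  0.0617 0.037 ]
wing_grip [(325.3, 415.4, 0.94)] [0.587  0.0544 0.092 ]
panel [(300.9, 424.6, 0.73), (326.2, 356.1, 0.48)] [0.665  0.0315 0.02  ]
plate_rear [(330.7, 273.5, 0.79)] [0.4997 0.0601 0.02  ]
```

View pics/w1.png

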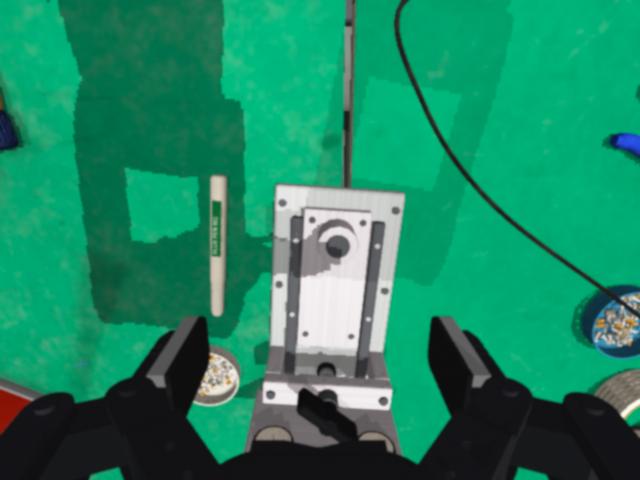

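The wrist picture shows the boss top's ring centred at about (337,241), the plate between the rails, the wing blades centred at (327,415), and the base edges running (279,186)→(271,345) and (405,193)→(392,350). I'll compute the yaw and the boss position.

```bash
python3 - <<'E'
from h import *
im,K,W=cam('wrist')
f=lambda u,v,z:pix2z((u,v),z,K,W)
def a(p,q): return np.degrees(np.arctan2(*(q-p)[1::-1]))
print(a(f(279,186,.012),f(271,345,.012)),a(f(405,193,.012),f(392,350,.012)))
g=cv2.cvtColor(im,cv2.COLOR_RGB2GRAY)
c=cv2.HoughCircles(g[205:280,295:380],cv2.HOUGH_GRADIENT,1,50,param1=100,param2=12,minRadius=16,maxRadius=28);print(c+np.array([295,205,0]) if c is not None else c)
for p in [(337,241)]: print(f(*p,.048))
w=f(325.3,415.4,.092);print(w,a(f(337,241,.048),w),np.hypot(*(w-f(337,241,.048))[:2]))
print('blade',a(f(300,396,.1),f(356,432,.1)),f(328,412,.1))
print('front edge',(f(279,186,.012)+f(405,193,.012))/2)
E
```

```text
-5.108930120926639 -0.993517777454983
[[[336.5        237.5         18.79999924]]]
[0.46076654 0.06317651 0.048     ]
[0.58723119 0.05313778 0.092     ] -4.538605673016254 0.1268624605984674
blade 51.173964358918276 [0.57673739 0.05499111 0.1       ]
front edge [0.42747085 0.06897565 0.012     ]
```

```bash
python3 -c "
from h import *;go([.461,.063,.28],np.pi-.07)"
```

```text
t 3.1 shift [-11.5  15.2  79.5] turn [ 0.0013 -0.0018  0.0627]
```

```bash
python3 -m pendant '[[[1,-5,7,30,0,0,0.03],[1,-11.5,15,60,0.001,-0.002,0.063],[1,-11.5,15,79.5,0.001,-0.002,0.063],[1,-11.5,15,79.5,0.001,-0.002,0.063],[1,-11.5,15,79.5,0.001,-0.002,0.063]]]'; python3 - <<'E'
from h import *
im,K,W=cam('wrist');save(im,'w2.png')
o=ctrl.get_obs();print(o['eef_pos'],np.degrees(yaw()))
for t,b in boxes('wrist',['boss','wing_grip']).items(): print(t,b)
f=lambda u,v,z:pix2z((u,v),z,K,W)
print(f(320,200,.048))
E
```

```text
time_s: 3.52
eef_pos: [0.4606, 0.063, 0.2793]
eef_rot: [-0.001, 0.035, 0.999, 0.0]
wrist_force: [0.3, -0.3, 0.2]
opening: 0.995
grasp_force: 0.0
[0.46124562 0.06285385 0.28053139] 176.0423423064824
boss [(320.8, 306.9, 0.9)]
wing_grip []
[0.42206172 0.06717869 0.048     ]
```

View pics/w2.png

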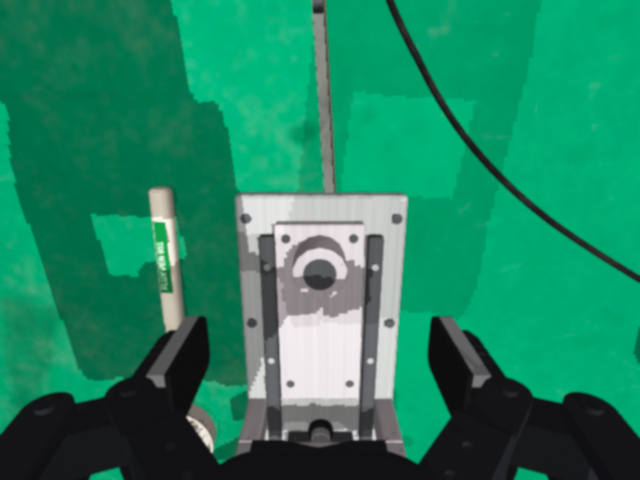

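The jig is now symmetric about column 320, so the yaw is good. The boss top's hole is at (320,274), and the plate's rear edge is at row 400 in front of the stop.

```bash
python3 - <<'E'
from h import *
im,K,W=cam('wrist')
f=lambda u,v,z:pix2z((u,v),z,K,W)
for p in [(320,268),(320,275)]: print(f(*p,.048))
print('front mid',f(322,194,.012),'plate front',f(319.5,223,.022), f(320.5,400,.022))
P=f(320,271,.048)
go([P[0],P[1],.203],np.pi-.07)
E
```

```text
[0.46457548 0.0641106  0.048     ]
[0.46892038 0.06381913 0.048     ]
front mid [0.42923343 0.06793371 0.012     ] plate front [0.4452545  0.06523086 0.022     ] [0.5796335  0.05689422 0.022     ]
t 3.7167 shift [-4.3  1.5 78.6] turn [0.0002 0.0032 0.0009]
```

```bash
python3 -m pendant '[[[1,-5,1,30,0,0.003,0],[1,-5,1,55,0,0.003,0],[1,-5,1,72,0,0.003,0],[1,-5,1,78,0,0.003,0],[1,-5,1,78,0,0.003,0]]]' && python3 -m pendant '[[[0,0,0,0,0,0,0],[0,0,0,0,0,0,0],[0,0,0,0,0,0,0],[0,0,0,0,0,0,0],[0,0,0,0,0,0,0]]]'
```

```text
time_s: 4.13
eef_pos: [0.4658, 0.0636, 0.2015]
eef_rot: [-0.002, 0.035, 0.999, 0.0]
wrist_force: [-0.1, 0.5, -0.4]
opening: 0.997
grasp_force: 0.0
time_s: 4.55
eef_pos: [0.4666, 0.0636, 0.2031]
eef_rot: [-0.001, 0.034, 0.999, 0.0]
wrist_force: [-1.9, 1.2, 7.1]
opening: 0.334
grasp_force: 58.6
```

```bash
python3 -m pendant '[[[0,0,0,0,0,0,0],[0,0,0,0,0,0,0],[0,0,0,0,0,0,0]]]'
```

```text
time_s: 4.8
eef_pos: [0.4666, 0.0636, 0.2031]
eef_rot: [-0.001, 0.034, 0.999, 0.0]
wrist_force: [-2.2, -0.0, 7.1]
opening: 0.336
grasp_force: 58.6
```

```bash
python3 -m pendant '[[[0,-4,0,-0.3,0,0,0],[0,-8,0,-0.3,0,0,0],[0,-12,0,-0.3,0,0,0],[0,-16,0,-0.3,0,0,0],[0,-20,0,-0.3,0,0,0]]]';python3 -m pendant '[[[0,-1,0,0,0,0,0],[0,-2,0,0,0,0,0],[0,-3,0,0,0,0,0],[0,-4,0,0,0,0,0]]]'
```

```text
time_s: 5.22
eef_pos: [0.485, 0.0626, 0.203]
eef_rot: [-0.004, 0.034, 0.999, 0.0]
wrist_force: [-11.6, 1.7, 16.9]
opening: 0.337
grasp_force: 59.8
time_s: 5.55
eef_pos: [0.4888, 0.0623, 0.2031]
eef_rot: [-0.004, 0.034, 0.999, 0.0]
wrist_force: [-11.0, 0.4, 17.1]
opening: 0.339
grasp_force: 60.3
```

```bash
python3 -m pendant '[[[0,0,0,-0.5,0,0,0],[0,0,0,-0.8,0,0,0]]]';python3 -m pendant '[[[0,-1,0,0,0,0,0],[0,-2,0,0,0,0,0],[0,-3,0,0,0,0,0]]]'
```

```text
time_s: 5.72
eef_pos: [0.4898, 0.0621, 0.2032]
eef_rot: [-0.001, 0.034, 0.999, 0.0]
wrist_force: [0.1, 0.8, -1.8]
opening: 0.338
grasp_force: 59.2
time_s: 5.97
eef_pos: [0.4925, 0.0619, 0.2031]
eef_rot: [-0.002, 0.034, 0.999, 0.0]
wrist_force: [-4.7, -0.4, 7.1]
opening: 0.332
grasp_force: 59.6
```

```bash
python3 -m pendant '[[[0,-0.5,0,-0.1,0,0,0],[0,-1,0,-0.2,0,0,0]]]'
```

```text
time_s: 6.13
eef_pos: [0.4938, 0.0618, 0.2032]
eef_rot: [-0.002, 0.034, 0.999, 0.0]
wrist_force: [-2.8, 0.5, 2.4]
opening: 0.337
grasp_force: 59.5
```

```bash
python3 -m pendant '[[[0,-0.4,0,0,0,0,0],[0,-0.8,0,0,0,0,0]]]'
```

```text
time_s: 6.3
eef_pos: [0.4946, 0.0617, 0.2031]
eef_rot: [-0.002, 0.034, 0.999, 0.0]
wrist_force: [-5.0, -0.2, 5.4]
opening: 0.334
grasp_force: 59.6
```

```bash
python3 -m pendant '[[[0,-0.4,0,0,0,0,0],[0,-0.8,0,0,0,0,0]]]'
```

```text
time_s: 6.47
eef_pos: [0.4954, 0.0617, 0.2031]
eef_rot: [-0.002, 0.034, 0.999, 0.0]
wrist_force: [-5.1, -0.3, 5.7]
opening: 0.334
grasp_force: 59.6
```

```bash
python3 -m pendant '[[[0,-0.4,0,0,0,0,0],[0,-0.8,0,0,0,0,0]]]'
```

```text
time_s: 6.63
eef_pos: [0.4962, 0.0616, 0.2031]
eef_rot: [-0.002, 0.034, 0.999, 0.0]
wrist_force: [-5.0, 0.6, 5.9]
opening: 0.337
grasp_force: 59.6
```

```bash
python3 -m pendant '[[[0,-0.4,0,0,0,0,0],[0,-0.8,0,0,0,0,0]]]'
```

```text
time_s: 6.8
eef_pos: [0.497, 0.0616, 0.2031]
eef_rot: [-0.002, 0.034, 0.999, 0.0]
wrist_force: [-6.1, -0.2, 5.1]
opening: 0.335
grasp_force: 59.6
```

```bash
python3 -m pendant '[[[0,-0.4,0,0,0,0,0],[0,-0.8,0,0,0,0,0]]]'
```

```text
time_s: 6.97
eef_pos: [0.4978, 0.0615, 0.2032]
eef_rot: [-0.002, 0.034, 0.999, 0.0]
wrist_force: [-5.3, -0.2, 5.4]
opening: 0.334
grasp_force: 59.6
```

```bash
python3 -m pendant '[[[0,-0.4,0,0,0,0,0],[0,-0.8,0,0,0,0,0]]]'
```

```text
time_s: 7.13
eef_pos: [0.4986, 0.0615, 0.2032]
eef_rot: [-0.002, 0.034, 0.999, 0.0]
wrist_force: [-4.6, 0.3, 5.6]
opening: 0.339
grasp_force: 59.6
```

```bash
python3 -m pendant '[[[0,-0.4,0,0,0,0,0],[0,-0.8,0,0,0,0,0]]]'
```

```text
time_s: 7.3
eef_pos: [0.4994, 0.0614, 0.2032]
eef_rot: [-0.002, 0.034, 0.999, 0.0]
wrist_force: [-4.2, 0.5, 5.9]
opening: 0.334
grasp_force: 59.6
```

```bash
python3 -m pendant '[[[0,-0.4,0,0,0,0,0],[0,-0.8,0,0,0,0,0]]]'
```

```text
time_s: 7.47
eef_pos: [0.5002, 0.0613, 0.2031]
eef_rot: [-0.002, 0.034, 0.999, 0.0]
wrist_force: [-3.3, -1.0, 5.3]
opening: 0.335
grasp_force: 59.6
```

```bash
python3 -m pendant '[[[0,-0.4,0,0,0,0,0],[0,-0.8,0,0,0,0,0]]]'
```

```text
time_s: 7.63
eef_pos: [0.501, 0.0613, 0.2031]
eef_rot: [-0.002, 0.034, 0.999, 0.0]
wrist_force: [-4.6, 0.2, 6.2]
opening: 0.333
grasp_force: 59.6
```

```bash
python3 -m pendant '[[[0,-0.4,0,0,0,0,0],[0,-0.7,0,0,0,0,0]]]'
```

```text
time_s: 7.8
eef_pos: [0.5017, 0.0612, 0.2031]
eef_rot: [-0.002, 0.034, 0.999, 0.0]
wrist_force: [-4.9, 0.4, 5.2]
opening: 0.334
grasp_force: 59.6
```

```bash
python3 -m pendant '[[[0,-0.4,0,0,0,0,0],[0,-0.7,0,0,0,0,0]]]'
```

```text
time_s: 7.97
eef_pos: [0.5024, 0.0612, 0.2031]
eef_rot: [-0.002, 0.034, 0.999, 0.0]
wrist_force: [-3.8, 1.5, 5.9]
opening: 0.337
grasp_force: 59.6
```

```bash
python3 -m pendant '[[[0,-0.4,0,0,0,0,0],[0,-0.7,0,0,0,0,0]]]'
```

```text
time_s: 8.13
eef_pos: [0.5031, 0.0611, 0.2031]
eef_rot: [-0.002, 0.034, 0.999, 0.0]
wrist_force: [-5.2, 0.8, 5.9]
opening: 0.336
grasp_force: 59.6
```

```bash
python3 -m pendant '[[[0,-0.4,0,0,0,0,0],[0,-0.7,0,0,0,0,0]]]'
```

```text
time_s: 8.3
eef_pos: [0.5038, 0.0611, 0.2031]
eef_rot: [-0.002, 0.034, 0.999, 0.0]
wrist_force: [-4.8, 1.3, 5.5]
opening: 0.337
grasp_force: 59.6
```

```bash
python3 -m pendant '[[[0,-0.3,0,0,0,0,0],[0,-0.6,0,0,0,0,0]]]'
```

```text
time_s: 8.47
eef_pos: [0.5044, 0.0611, 0.2031]
eef_rot: [-0.002, 0.034, 0.999, 0.0]
wrist_force: [-5.3, 0.7, 6.1]
opening: 0.34
grasp_force: 59.6
```

```bash
python3 -m pendant '[[[0,-0.3,0,0,0,0,0],[0,-0.6,0,0,0,0,0]]]'
```

```text
time_s: 8.63
eef_pos: [0.505, 0.061, 0.2031]
eef_rot: [-0.002, 0.034, 0.999, 0.0]
wrist_force: [-4.7, 0.2, 5.9]
opening: 0.33
grasp_force: 59.6
```

```bash
python3 -m pendant '[[[0,-0.3,0,0,0,0,0],[0,-0.6,0,0,0,0,0]]]'
```

```text
time_s: 8.8
eef_pos: [0.5055, 0.061, 0.2031]
eef_rot: [-0.002, 0.034, 0.999, 0.0]
wrist_force: [-5.5, -0.1, 7.1]
opening: 0.338
grasp_force: 59.6
```

```bash
python3 - <<'E'
from h import *
im,K,W=cam('wrist');im2,_,_=cam('side')
save(np.hstack([im[200:480,180:460],cv2.resize(im2[235:325,270:400],None,fx=3.11,fy=3.11,interpolation=cv2.INTER_CUBIC)[:280]]),'w3.png')
E
```

```text
(no output)
```

View pics/w3.png

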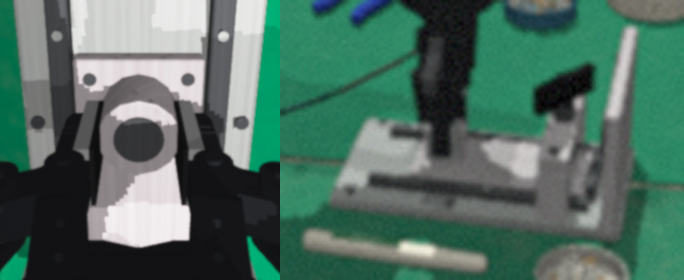

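The plate moves along with the gripper: its front edge is now well behind the front of the base (row 55 in the crop). I'll continue in small steps.

```bash
python3 -m pendant '[[[0,-0.3,0,0,0,0,0],[0,-0.5,0,0,0,0,0]]]'
```

```text
time_s: 9.07
eef_pos: [0.5057, 0.061, 0.2031]
eef_rot: [-0.003, 0.034, 0.999, 0.0]
wrist_force: [-7.7, 0.0, 9.6]
opening: 0.336
grasp_force: 59.7
```

```bash
python3 -m pendant '[[[0,-0.3,0,0,0,0,0],[0,-0.5,0,0,0,0,0]]]'
```

```text
time_s: 9.23
eef_pos: [0.5059, 0.061, 0.2031]
eef_rot: [-0.003, 0.034, 0.999, 0.0]
wrist_force: [-9.6, 0.4, 11.5]
opening: 0.336
grasp_force: 60.0
```

```bash
python3 -m pendant '[[[0.7,0,0,0,0,0,0],[0.7,0,0,0,0,0,0],[0.7,0,0,0,0,0,0],[0.7,0,0,0,0,0,0]]]'; python3 -m pendant '[[[0.7,0,0,-25,0,0,0],[0.7,0,0,-60,0,0,0],[0.7,0,0,-95,0,0,0],[0.7,0,0,-130,0,0,0],[0.7,0,0,-130,0,0,0]]]'; python3 -c "
from h import *;go([.5,.0585,.33],np.pi-.07)"
```

```text
time_s: 9.57
eef_pos: [0.5071, 0.0608, 0.2031]
eef_rot: [-0.001, 0.034, 0.999, 0.0]
wrist_force: [-0.0, 0.5, 0.8]
opening: 0.7
grasp_force: 0.0
time_s: 9.98
eef_pos: [0.5098, 0.0606, 0.3406]
eef_rot: [0.005, 0.034, 0.999, -0.0]
wrist_force: [1.7, 0.0, 0.7]
opening: 0.7
grasp_force: 0.0
t 9.9833 shift [ 9.8 -2.8 10.5] turn [-0.0002  0.0102  0.0014]
```

```bash
python3 -m pendant '[[[0.7,-25,0,-5,0,0.01,0],[0.7,-50,0,-15,0,0.01,0],[0.7,-50,0,-15,0,0.01,0],[0.7,-50,0,-15,0,0.01,0]]]'; python3 - <<'E'
from h import *
im,K,W=cam('wrist');save(im,'w4.png')
b=boxes('wrist',['wing_grip','plate','boss']);print(b)
for x in b['wing_grip']: print(pix2z(x[:2],.092,K,W))
E
```

```text
time_s: 10.32
eef_pos: [0.5579, 0.0571, 0.3482]
eef_rot: [-0.006, 0.034, 0.999, 0.0]
wrist_force: [-0.3, -0.2, -1.9]
opening: 0.701
grasp_force: 0.0
{'wing_grip': [(316.3, 302.8, 0.65), (626.5, 197.1, 0.36)], 'plate': [(318.4, 194.1, 0.82), (627.5, 196.3, 0.17)], 'boss': [(318.9, 193.2, 0.82)]}
[0.59061721 0.05420316 0.092     ]
[0.53343196 0.24455179 0.092     ]
```

View pics/w4.png

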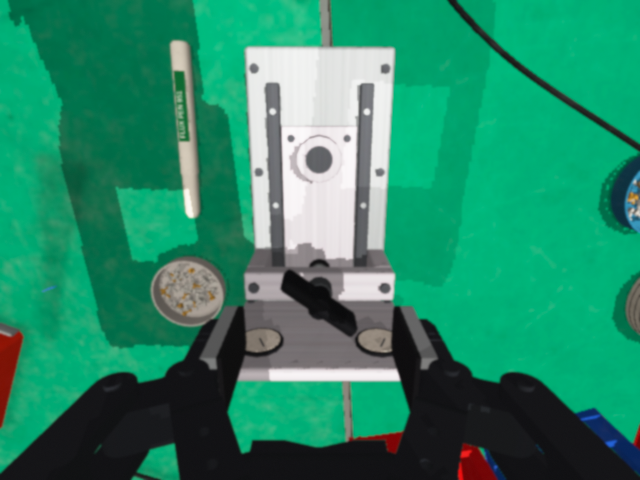

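The wing blades run from about (284,279) to (354,326), centred at (319,302). The plate is home with its boss at (319,159). I'll compute the axis and the blade yaw.

```bash
python3 - <<'E'
from h import *
im,K,W=cam('wrist')
f=lambda u,v,z:pix2z((u,v),z,K,W)
g=im[262:340,270:370].max(2)
m=(g<45).astype(np.uint8);m=cv2.morphologyEx(m,cv2.MORPH_OPEN,np.ones((7,7)))
n,l,s,c=cv2.connectedComponentsWithStats(m);k=1+s[1:,4].argmax()
pts=np.argwhere(l==k)[:,::-1].astype(np.float32)+[270,262]
r=cv2.minAreaRect(pts.astype(np.float32));print(r)
vx,vy,x0,y0=cv2.fitLine(pts.astype(np.float32),cv2.DIST_L2,0,.01,.01).ravel()
p=f(x0-30*vx,y0-30*vy,.095);q=f(x0+30*vx,y0+30*vy,.095);print('blade ang',np.degrees(np.arctan2(*(q-p)[1::-1])),'len', [np.linalg.norm(f(*a,.1)-f(*b,.1)) for a,b in [((284,279),(354,326))]])
c=f(*r[0],.095);print('centre',c, f(*r[0],.102))
b=f(319,159,.048);print('boss',b,b+[.088*np.cos(.07),-.088*np.sin(.07),0])
o=ctrl.get_obs();print(o['q'].round(2),np.degrees(yaw()))
E
```

```text
((319.7482604980469, 306.220703125), (90.76870727539062, 32.38773727416992), 41.633541107177734)
blade ang 46.91415691872371 len [np.float64(0.0547991794135266)]
centre [0.58843072 0.05693085 0.095     ] [0.58484555 0.05713664 0.102     ]
boss [0.49994079 0.06255392 0.048     ] [0.58772527 0.05639895 0.048     ]
[-0.11  0.21  1.7  -0.    1.25 -1.61] 176.0677837293969
```

```bash
python3 -c "
from h import *;go([.588,.0567,.33],np.radians(232))"; python3 -m pendant '[[[0.28,-6,0,4,0,0,-0.12],[0.28,-12,0,8,0,0,-0.24],[0.28,-18,0,12,0,0,-0.36],[0.28,-24,0,16,0,0,-0.48],[0.28,-30,0,18,0,0,-0.6]]]';  python3 -c "
from h import *;go([.588,.0567,.33],np.radians(232))"
```

```text
t 10.5667 shift [-32.    1.4  16.7] turn [ 0.0074 -0.0132 -0.9762]
time_s: 10.98
eef_pos: [0.5863, 0.0555, 0.3287]
eef_rot: [-0.007, -0.265, 0.964, 0.003]
wrist_force: [-0.1, 0.1, 0.7]
opening: 0.284
grasp_force: 0.0
t 10.9833 shift [-2.1  0.2 -1.4] turn [ 0.0105 -0.0099 -0.3702]
```

```bash
python3 -m pendant '[[[0.28,-1,0,0,0.005,-0.005,-0.12],[0.28,-2,0,0,0.01,-0.01,-0.24],[0.28,-2,0,-1,0.01,-0.01,-0.37],[0.28,-2,0,-1,0.01,-0.01,-0.37],[0.28,-2,0,-1,0.01,-0.01,-0.37]]]'; python3 - <<'E'
from h import *
go([.588,.0567,.33],np.radians(232))
im,K,W=cam('wrist');save(im,'w5.png')
b=boxes('wrist',['wing_grip']);print(b)
for x in b['wing_grip']: print(pix2z(x[:2],.092,K,W))
o=ctrl.get_obs();r=Rq(o['eef_rot'])
for z in (.15,.236,.25): print('tool axis pix',z,proj(o['eef_pos']+r.apply([0,0,z]),K,W))
E
```

```text
time_s: 11.4
eef_pos: [0.5881, 0.0564, 0.3303]
eef_rot: [0.0, -0.434, 0.901, -0.0]
wrist_force: [0.8, -0.9, -0.5]
opening: 0.28
grasp_force: 0.0
t 11.4 shift [-0.2  0.2  0.3] turn [-0.0004  0.0006 -0.0096]
{'wing_grip': [(315.0, 260.0, 0.91), (247.6, 267.0, 0.7)]}
[0.589091   0.05496442 0.092     ]
[0.62269217 0.03383453 0.092     ]
tool axis pix 0.15 [317.20460599 349.99829556]
tool axis pix 0.236 [317.48528281 262.73159078]
tool axis pix 0.25 [317.51250306 254.26839734]
```

View pics/w5.png

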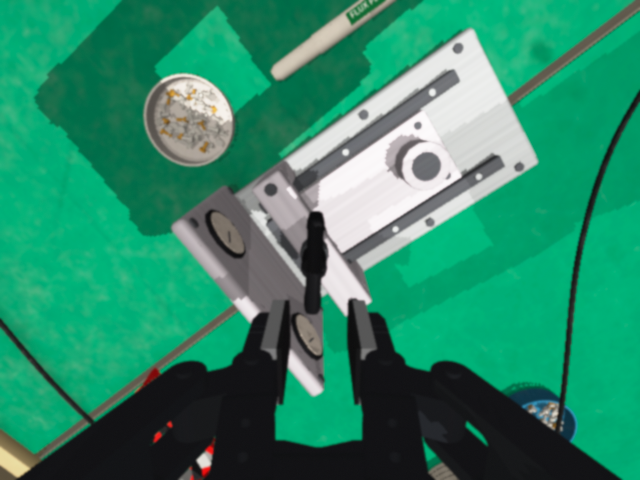

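The blades now stand nearly vertical in the picture, from (316,212) to (313,312). The tool axis is about 2 px to the right of them, so I'll correct by about 1.3 mm and +0.03 rad, then descend.

```bash
python3 -m pendant '[[[0.22,1,-1.3,20,0,0,0.025],[0.22,1,-1.3,35,0,0,0.025],[0.22,1,-1.3,45,0,0,0.025],[0.22,1,-1.3,55,0,0,0.025],[0.22,1,-1.3,65,0,0,0.025]]]'; python3 -m pendant '[[[0.22,0,0,5,0,0,0],[0.22,0,0,10,0,0,0],[0.22,0,0,12,0,0,0],[0.22,0,0,12,0,0,0]]]'; python3 -c "
from h import *;o=ctrl.get_obs();print(o['torque'],o['q'].round(2));go([.588,.0567,.253],np.radians(232))"
```

```text
time_s: 11.92
eef_pos: [0.589, 0.0548, 0.265]
eef_rot: [0.001, -0.424, 0.906, -0.0]
wrist_force: [0.6, 0.2, 0.0]
opening: 0.224
grasp_force: 0.0
time_s: 12.25
eef_pos: [0.5889, 0.0548, 0.2532]
eef_rot: [0.0, -0.424, 0.906, -0.0]
wrist_force: [-0.2, -0.3, -0.2]
opening: 0.217
grasp_force: 0.0
[ 0.02067045  0.0350812  -0.03486212] [-0.11  0.39  1.67  0.    1.08 -2.55]
t 12.25 shift [-0.9  2.   0.2] turn [-0.0004  0.0007 -0.0315]
```

Close on the blades.

```bash
python3 -m pendant '[[[0,0,0,0,0,0,0],[0,0,0,0,0,0,0],[0,0,0,0,0,0,0],[0,0,0,0,0,0,0],[0,0,0,0,0,0,0]]]'; cat > s.py <<'E'
from h import *
import time
o=ctrl.get_obs();print('t',round(o['time_s'],2),'yaw',round(yaw(),4),'tq',o['torque'].round(3),'F',o['wrist_force'].round(1),'j6',o['q'][5].round(3),o['joint_efforts'][5].round(3),'open',round(o['opening'],3))
E
python3 s.py
```

```text
time_s: 12.67
eef_pos: [0.5894, 0.0545, 0.254]
eef_rot: [0.001, -0.424, 0.906, -0.001]
wrist_force: [3.3, -2.5, -2.0]
opening: 0.089
grasp_force: 61.2
t 12.67 yaw -2.2656 tq [-0.408 -0.429 -0.136] F [ 3.3 -2.5 -2. ] j6 -2.555 -0.158 open 0.089
```

```bash
python3 -m pendant '[[[0,0,-0.4,0,0,0,0],[0,0,-0.8,0,0,0,0],[0,0,-0.8,0,0,0,0]]]';python3 s.py; python3 -m pendant '[[[0,0,0,0,0,0,0.05],[0,0,0,0,0,0,0.1],[0,0,0,0,0,0,0.1]]]';python3 s.py;python3 -m pendant '[[[0,0,0,0,0,0,0.05],[0,0,0,0,0,0,0.1],[0,0,0,0,0,0,0.1]]]';python3 s.py
```

```text
time_s: 12.92
eef_pos: [0.5897, 0.0543, 0.254]
eef_rot: [0.001, -0.424, 0.906, -0.0]
wrist_force: [-0.8, -1.6, 2.8]
opening: 0.089
grasp_force: 61.9
t 12.92 yaw -2.2654 tq [-0.173 -0.062 -0.185] F [-0.8 -1.6  2.8] j6 -2.556 -0.169 open 0.089
time_s: 13.17
eef_pos: [0.5896, 0.0544, 0.254]
eef_rot: [0.001, -0.378, 0.926, -0.0]
wrist_force: [-0.4, -0.3, 4.1]
opening: 0.089
grasp_force: 62.1
t 13.17 yaw -2.3665 tq [-0.147  0.022 -0.137] F [-0.4 -0.3  4.1] j6 -2.454 0.576 open 0.089
time_s: 13.42
eef_pos: [0.5896, 0.0545, 0.254]
eef_rot: [0.001, -0.332, 0.943, 0.0]
wrist_force: [-0.8, -0.6, 6.1]
opening: 0.088
grasp_force: 62.3
t 13.42 yaw -2.4653 tq [-0.005  0.187 -0.153] F [-0.8 -0.6  6.1] j6 -2.356 0.529 open 0.088
```

```bash
for i in 1; do python3 -m pendant '[[[0,0,0,0,0,0,0.04],[0,0,0,0,0,0,0.08]]]' >/dev/null;python3 s.py;python3 -m pendant '[[[0,0,0,0,0,0,0.04],[0,0,0,0,0,0,0.08]]]'>/dev/null;python3 s.py; python3 -m pendant '[[[0,0,0,0,0,0,0.04],[0,0,0,0,0,0,0.08]]]'>/dev/null;python3 s.py;  python3 -m pendant '[[[0,0,0,0,0,0,0]]]'>/dev/null;python3 s.py; done
```

```text
t 13.58 yaw -2.5437 tq [0.125 0.213 0.313] F [-0.5  0.4  5.3] j6 -2.277 -0.448 open 0.089
t 13.75 yaw -2.6238 tq [0.19  0.29  0.233] F [-1.6  0.   6.3] j6 -2.197 -0.391 open 0.087
t 13.92 yaw -2.7038 tq [0.232 0.247 0.209] F [-0.8  1.7  5.1] j6 -2.117 -0.38 open 0.09
t 14.0 yaw -2.7043 tq [ 0.143  0.321 -0.1  ] F [-1.4  1.1  4.8] j6 -2.117 0.408 open 0.088
```

```bash
echo "open('log.txt','a').write('%f %f\n'%(yaw(),o['torque'][2]))" >> s.py
python3 -m pendant '[[[0,0,0,0,0,0,0.04],[0,0,0,0,0,0,0.08]]]' >/dev/null;python3 s.py;python3 -m pendant '[[[0,0,0,0,0,0,0.04],[0,0,0,0,0,0,0.08]]]'>/dev/null;python3 s.py; python3 -m pendant '[[[0,0,0,0,0,0,0.04],[0,0,0,0,0,0,0.08]]]'>/dev/null;python3 s.py;  python3 -m pendant '[[[0,0,0,0,0,0,0.04],[0,0,0,0,0,0,0.08]]]'>/dev/null;python3 s.py
```

```text
t 14.17 yaw -2.7836 tq [0.236 0.308 0.243] F [-1.7  2.2  6.3] j6 -2.037 -0.462 open 0.088
t 14.33 yaw -2.8637 tq [0.288 0.271 0.279] F [-1.1  1.5  5.6] j6 -1.957 -0.388 open 0.091
t 14.5 yaw -2.9437 tq [0.382 0.281 0.25 ] F [-2.3  1.8  6. ] j6 -1.877 -0.379 open 0.092
t 14.67 yaw -3.0237 tq [0.438 0.286 0.252] F [-2.2  3.1  5.3] j6 -1.797 -0.388 open 0.09
```

```bash
python3 -m pendant '[[[0,0,0,0,0,0,0.04],[0,0,0,0,0,0,0.08]]]' >/dev/null;python3 s.py;python3 -m pendant '[[[0,0,0,0,0,0,0.04],[0,0,0,0,0,0,0.08]]]'>/dev/null;python3 s.py; python3 -m pendant '[[[0,0,0,0,0,0,0.04],[0,0,0,0,0,0,0.08]]]'>/dev/null;python3 s.py
```

```text
t 14.83 yaw -3.1036 tq [0.509 0.25  0.26 ] F [-2.3  2.9  5.2] j6 -1.717 -0.386 open 0.092
t 15.0 yaw 3.0996 tq [0.577 0.228 0.223] F [-0.7  2.4  5.6] j6 -1.637 -0.384 open 0.09
t 15.17 yaw 3.0196 tq [0.593 0.208 0.276] F [-1.3  3.7  5.9] j6 -1.557 -0.385 open 0.091
```

```bash
python3 -m pendant '[[[0,0,0,0,0,0,0.04],[0,0,0,0,0,0,0.08]]]' >/dev/null;python3 s.py;python3 -m pendant '[[[0,0,0,0,0,0,0.04],[0,0,0,0,0,0,0.08]]]'>/dev/null;python3 s.py; python3 -m pendant '[[[0,0,0,0,0,0,0.04],[0,0,0,0,0,0,0.08]]]'>/dev/null;python3 s.py
```

```text
t 15.33 yaw 2.9395 tq [0.736 0.243 0.224] F [-1.8  4.1  4.9] j6 -1.477 -0.384 open 0.088
t 15.5 yaw 2.8596 tq [0.725 0.158 0.226] F [-2.   3.9  5.3] j6 -1.397 -0.384 open 0.09
t 15.67 yaw 2.7796 tq [0.801 0.168 0.211] F [0.2 5.3 5.5] j6 -1.317 -0.383 open 0.088
```

```bash
python3 -m pendant '[[[0,0,0,0,0,0,0.04],[0,0,0,0,0,0,0.08]]]' >/dev/null;python3 s.py;python3 -m pendant '[[[0,0,0,0,0,0,0.04],[0,0,0,0,0,0,0.08]]]'>/dev/null;python3 s.py
```

```text
t 15.83 yaw 2.6996 tq [0.935 0.079 0.263] F [-0.9  6.2  5.4] j6 -1.237 -0.383 open 0.089
t 16.0 yaw 2.6196 tq [0.918 0.007 0.26 ] F [-1.   6.6  5.8] j6 -1.157 -0.383 open 0.09
```

```bash
python3 -m pendant '[[[0,0.2,0.3,0,0,0,0.04],[0,0.4,0.7,0,0,0,0.08]]]' >/dev/null;python3 s.py;python3 -m pendant '[[[0,0,0,0,0,0,0.04],[0,0,0,0,0,0,0.08]]]'>/dev/null;python3 s.py
```

```text
t 16.17 yaw 2.5397 tq [0.272 0.049 0.311] F [-1.1  1.5  5. ] j6 -1.076 -0.401 open 0.085
t 16.33 yaw 2.4596 tq [0.551 0.018 0.218] F [-0.8  3.8  5.1] j6 -0.996 -0.384 open 0.087
```

```bash
python3 -m pendant '[[[0,0,0,0,0,0,0.04],[0,0,0,0,0,0,0.08]]]' >/dev/null;python3 s.py;python3 -m pendant '[[[0,0,0,0,0,0,0.04],[0,0,0,0,0,0,0.08]]]'>/dev/null;python3 s.py
```

```text
t 16.5 yaw 2.3795 tq [ 0.646 -0.046  0.267] F [-0.2  4.7  5.1] j6 -0.916 -0.386 open 0.092
t 16.67 yaw 2.2995 tq [ 0.691 -0.159  0.208] F [-0.1  4.1  4.1] j6 -0.836 -0.385 open 0.09
```

Turned 1.72 rad so far, still free. Continuing.

```bash
python3 -m pendant '[[[0,0,0,0,0,0,0.04],[0,0,0,0,0,0,0.08]]]' >/dev/null;python3 s.py;python3 -m pendant '[[[0,0,0,0,0,0,0.04],[0,0,0,0,0,0,0.08]]]'>/dev/null;python3 s.py
```

```text
t 16.83 yaw 2.2195 tq [ 0.689 -0.147  0.241] F [0.5 4.1 4.2] j6 -0.756 -0.385 open 0.086
t 17.0 yaw 2.1395 tq [ 0.716 -0.228  0.245] F [1.9 4.7 3.7] j6 -0.676 -0.384 open 0.088
```

```bash
python3 -m pendant '[[[0,0,0,0,0,0,0.04],[0,0,0,0,0,0,0.08]]]' >/dev/null;python3 s.py;python3 -m pendant '[[[0,0,0,0,0,0,0.04],[0,0,0,0,0,0,0.08]]]'>/dev/null;python3 s.py
```

```text
t 17.17 yaw 2.0595 tq [ 0.798 -0.313  0.277] F [1.6 4.7 3.4] j6 -0.596 -0.384 open 0.091
t 17.33 yaw 1.9795 tq [ 0.79  -0.377  0.317] F [1.7 5.6 3.9] j6 -0.516 -0.384 open 0.087
```

```bash
python3 -m pendant '[[[0,0,0,0,0,0,0.04],[0,0,0,0,0,0,0.08]]]' >/dev/null;python3 s.py
```

```text
t 17.5 yaw 1.8996 tq [ 0.847 -0.426  0.259] F [3.  5.6 2.7] j6 -0.436 -0.357 open 0.089
```

```bash
python3 -m pendant '[[[0,0,0,0,0,0,0.04],[0,0,0,0,0,0,0.08]]]'>/dev/null;python3 s.py
```

```text
t 17.67 yaw 1.8196 tq [ 0.844 -0.504  0.277] F [3.  5.8 2.9] j6 -0.356 -0.327 open 0.09
```

Joint 6's effort has left its flat level with a slope of about 0.38 N m/rad. That puts first touch at j6 ≈ -0.503, so the target is j6 ≈ -0.10. Next I'll confirm the slope.

```bash
python3 -m pendant '[[[0,0,0,0,0,0,0.04],[0,0,0,0,0,0,0.08]]]' >/dev/null;python3 s.py
```

```text
t 17.83 yaw 1.7398 tq [ 0.834 -0.63   0.376] F [3.  5.2 2.3] j6 -0.276 -0.296 open 0.09
```

```bash
python3 -m pendant '[[[0,0,0,0,0,0,0.04],[0,0,0,0,0,0,0.08]]]'>/dev/null;python3 s.py
```

```text
t 18.0 yaw 1.6597 tq [ 0.837 -0.642  0.414] F [4.3 6.3 2.3] j6 -0.196 -0.267 open 0.087
```

```bash
python3 -m pendant '[[[0,0,0,0,0,0,0.04],[0,0,0,0,0,0,0.09]]]'>/dev/null;python3 s.py; python3 -m pendant '[[[0,0,0,0,0,0,0.09],[0,0,0,0,0,0,0]]]' >/dev/null 2>&1 <<< '' & wait; python3 s.py
```

```text
t 18.17 yaw 1.5699 tq [ 0.848 -0.749  0.421] F [6.  6.  1.4] j6 -0.106 -0.516 open 0.092
t 18.33 yaw 1.5628 tq [ 0.845 -0.58  -0.365] F [3.8 5.9 1.5] j6 -0.099 3.424 open 0.093
```

That last line contained a second, unintended row pair: 0.09 rad forward and back again. By the fit it peaked at about 0.49 rad past touch, so under 60 N. I'll settle and check before letting go.

```bash
python3 -m pendant '[[[0,0,0,0,0,0,0],[0,0,0,0,0,0,0]]]'>/dev/null;python3 s.py
```

```text
t 18.5 yaw 1.5713 tq [ 0.871 -0.727  0.34 ] F [3.7 6.  1.7] j6 -0.108 0.027 open 0.088
```

```bash
python3 -m pendant '[[[0.2,0,0,0,0,0,0],[0.2,0,0,0,0,0,0],[0.2,0,0,0,0,0,0]]]';python3 s.py
```

```text
time_s: 18.75
eef_pos: [0.5892, 0.0551, 0.253]
eef_rot: [-0.0, 0.708, 0.707, -0.0]
wrist_force: [-0.1, -0.1, -0.4]
opening: 0.201
grasp_force: 0.0
t 18.75 yaw 1.5692 tq [-0.009 -0.003  0.032] F [-0.1 -0.1 -0.4] j6 -0.106 -0.022 open 0.201
```

Fully clear, with no forces. Raising straight up.

```bash
python3 -m pendant '[[[0.2,0,0,-15,0,0,0],[0.2,0,0,-35,0,0,0],[0.2,0,0,-60,0,0,0],[0.2,0,0,-90,0,0,0],[0.2,0,0,-110,0,0,0]]]';  python3 -m pendant '[[[0.2,0,0,0,0,0,0],[0.2,0,0,0,0,0,0],[0.2,0,0,0,0,0,0]]]'; python3 - <<'E'
from h import *
im,K,W=cam('wrist');im2,_,_=cam('side')
save(np.hstack([im[60:360,160:500],cv2.resize(im2[235:325,270:400],None,fx=3.34,fy=3.34,interpolation=cv2.INTER_CUBIC)[:300]]),'w6.png')
E
```

```text
time_s: 19.17
eef_pos: [0.5896, 0.0548, 0.3658]
eef_rot: [0.001, 0.708, 0.706, 0.001]
wrist_force: [0.7, -0.4, 1.0]
opening: 0.2
grasp_force: 0.0
time_s: 19.42
eef_pos: [0.589, 0.0549, 0.3624]
eef_rot: [-0.0, 0.708, 0.706, -0.0]
wrist_force: [0.3, -0.4, -0.0]
opening: 0.2
grasp_force: 0.0
```

View pics/w6.png

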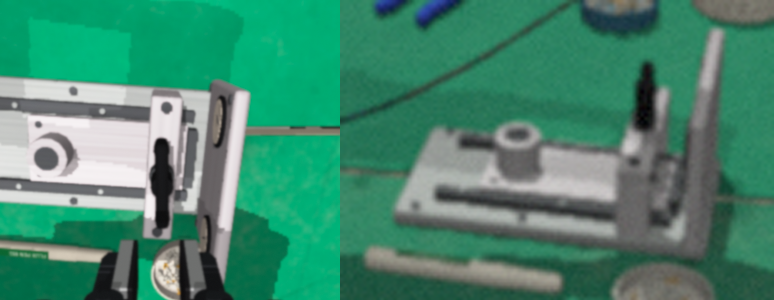

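The blades stand across the jig at (162,180) in the crop, as left by the turn. The plate is home, the gripper is clear, and the dish and pen are in place.

```bash
python3 -c "
from bench import ctrl;print(ctrl.hand_in())"
```

```text
the job is handed in; nothing more can be done
None
```

I handed the job in at about 19.5 s, but the hand-in call gave no verdict: the plate is home against the stop and released, and the wing screw is about 0.39 rad past first touch (roughly 38 N estimated), including one unintended 0.09 rad forward-and-back turn that I estimate stayed under 50 N.

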